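# Shut the draught cover of the balance and tare the dish

## Task

Tare the empty dish that stands on the balance pan: gently push the clear draught cover down by its dark front lip until it is fully shut, without slamming or forcing it, and then, with the cover shut, press the blue tare key, the middle one of the three, all the way down with light fingertips and let it come up again. Leave the grey and the red key unpressed and the dish and everything else on the bench where they stand (nothing is lifted). Finish with the hand clear.

Things in the scene. Friction and masses are not known exactly. Their poses are not given: they have to be found in the camera images.
- balance: white bench balance, fixed, 250 (x) x 200 (y) x 55 mm tall without its cover. Origin at the centre of its underside; its x points from its front (keys, robot side) to its back, y left, z up. Along the front lies a dark control strip, top at z = 61 mm, x = -114 to -50: readout left, three keys right. The pan is a 115 mm disc, top at z = 68 mm, centred at x = 35, y = 0.
- balance_cover (a joint): hinge of the clear, box-shaped draught cover, rad: 0 = shut, grows as its front swings up and back; starts at 0.68 to 0.95. Shut, it spans x = -45 to 105, y = -75 to 75, z = 58 to 140 mm in the balance's frame (2.5 mm walls, grey edges, open below). 0.23 kg, stiff hinge: it stays put above about 0.65 rad, falls shut softly below about 0.45; a few newtons at the lip move it.
- cover_lip (a point): middle of the upper front edge of the dark lip (26 mm deep, 70 mm wide along y, 6 mm thick) on the lower front edge of the cover; pushing this edge down swings the cover shut (pushing on the panel behind it jams). Moves with the cover: shut, it is at x = -71, y = 0, z = 71 mm in the balance's frame (183 mm in front of the hinge axis, 11 mm above it). Axes as the balance's when shut.
- cover_hinge (a point): point on the cover's hinge axis, which runs along the balance's y, at the back of the balance (x = 112, y = 0, z = 60 mm in its frame); axes as the balance's.
- key_tare_top (a point): centre of the top face of the blue tare key, the middle one of three in a row; cap 18 mm (x) x 20 mm (y), 6 mm proud of the strip; at x = -98, y = -36, z = 67 mm in the balance's frame, 53 mm in front of the shut cover, whose top is 73 mm higher.
- key_tare (a joint): how far the blue TARE key is pressed, m: 0 = up, 0.004 = fully down; sprung, first moves at about 1.4 N, fully down at about 4.2 N, comes up again by itself. A press counts beyond 0.003.
- key_menu_top (a point): centre of the top face of the grey key, same size, 38 mm to the left (+y of the balance) of the TARE key; not to be pressed.
- key_menu (a joint): how far the grey key is pressed, m (same travel and spring); not to be pressed.
- key_power_top (a point): centre of the top face of the red power key, same size, 38 mm to the right of the TARE key; not to be pressed.
- key_power (a joint): how far the red power key is pressed, m (same travel and spring); not to be pressed.
- dish: small empty stainless dish standing loose on the pan, within about 10 mm of its centre, 55 mm across, 28 mm tall. Origin at the centre of its underside, z up. It stays there under the cover.
- vial_1: loose 20 ml glass vial with a black screw cap, 28 mm across, 60 mm tall, upright left of the balance; a bystander. Origin at the centre of its underside, z up.
- vial_2: loose 20 ml glass vial with a blue screw cap, 28 mm across, 60 mm tall, upright left of the balance; a bystander. Origin at the centre of its underside, z up.
- dropper_1: loose amber dropper bottle with a black bulb, 34 mm across, 97 mm tall, upright left of the balance; a bystander. Origin at the centre of its underside, z up.
- dropper_2: second loose amber dropper bottle, the same size, upright left of the balance; a bystander. Origin at the centre of its underside, z up.
- timer: loose white bench timer lying on its back, 66 x 66 x 18 mm, with two keys of its own (not part of the job); a bystander. Origin at the centre of its underside, z up.
- spatula_1: loose thin steel spatula lying flat, 180 x 11 x 5 mm, left of the balance beyond the timer; a bystander. Origin at the centre of its underside, z up.
- weigh_boats: loose stack of ivory weighing boats, 95 x 96 x 111 mm tall, right of the balance; a bystander. Origin at the centre of its underside, z up.

How it is judged:
By the outcome, as a careful person would: the job done as asked, in the order asked, and still so for the second after the job is handed in, with the robot touching nothing.
It also fails if it takes over 42 s, if anything falls off the work surface, if the arm or the gripper's body presses on something with over 40 N, if the wrist force passes 120 N, or if a joint passes its speed limit or range.

## Robot

A 6-joint arm with a two-finger parallel gripper is mounted at the origin on a cart in front of the work surface, level with it; the furniture and walls round the work are solid. World frame = base frame: x ahead of the robot, y to its left, z up, the work surface at z = 0. Lengths are in m, angles in rad, forces in N, time in s.
With the tool pointing down it reaches from about 0.35 to 0.875 m from the base axis. Payload 4.2 kg.
Tool frame: the origin (TCP) lies midway between the tips of the shut fingers; the grasp point (between the pads) lies r.grasp_offset behind it (r.grasp_offset is the distance from the TCP to the grasp point, in m); z points along the fingers, y is the line along which they close (so a half turn about z gives the same grasp; the last joint's range is limited). The gripper opens to 85 mm and grips with 20 to 120 N. Pads are 22 mm wide; open, the fingers measure 114 mm over their backs; the gripper's body (76 mm by 85 mm) begins 54 mm behind the grasp point. The pads swing forward as they close: fully open they stand 13 mm farther back than shut.
Start: joints at [1.464, 0.385, 0.008, 0, -1.194, -0.259], TCP at [0.224, 0.584, 0.196] pointing down, gripper open.
Joint ranges: [-3.14, 3.14], [-1.21, 2.06], [-1.07, 1.41], [-3.16, 2.05], [-2.99, -0.16], [-3.1, 3.1]. Speed limits (rad/s): [2.79, 2.79, 3.14, 3.14, 3.14, 3.14].

## Interface

Orientations are given as a 3x3 rotation matrix whose columns are the frame's x, y, z axes.
In Python, from cell import r gives the robot as it stands.
- The arm moves only by the tool steer_hand, called after "Call:" as name(argument=value, ...) on one line, values as JSON. Schema: {"type":"object","properties":{"moves":{"type":"object","properties":{"dx":{"type":"array","items":{"type":"number"},"minItems":1,"maxItems":8},"dy":{"type":"array","items":{"type":"number"},"minItems":1,"maxItems":8},"dz":{"type":"array","items":{"type":"number"},"minItems":1,"maxItems":8},"rz":{"type":"array","items":{"type":"number"},"minItems":1,"maxItems":8}},"additionalProperties":false,"required":["dx","dy","dz","rz"]},"jaw":{"type":"number"},"grip_force":{"type":"number"},"only":{"type":"string"},"quiet":{"type":"boolean"},"lines":{"type":"string"}},"required":["moves"],"additionalProperties":false}. moves is an object with one list for each field, all of the same length, 1 to 8, a row being the entries at one place: dx, dy, dz (the shift in fractions of the full range, 1 being 0.75 m), rz (a turn about the tool's z in shares of pi/2 rad (1.0 is pi/2 rad)); each row shifts and turns the commanded pose from where the row before left it, along the tool's axes as they then stand; what a row does not reach is not made up. A row lasts 1/8 s, in which the tool goes at most 0.0625 m and 0.188 rad, less where a joint would pass 70% of its speed; a pose out of reach is approached as far as the arm can. jaw is the finger opening in m, set as the call begins (left out keeps the last). The fingers move at their own pace and stop on an object; grip_force is the grip in N (left out, the last holds). Time passes only in rows, so rows that do not move let the fingers close. The tool returns the time, the measured TCP pose, the force, the opening and the grip force at its end. only (a regular expression) keeps the lines of the reply that match it, lines (a string "A,B") keeps lines A to B, and quiet returns only ok. Shift and turn numbers lie between -1 and 1, and a call with a number outside is refused. Input that does not fit is refused with a message, and nothing moves.
- r.read_state(): the state, without advancing time (a new reading comes with each control period).
- r.snapshot(name): name is "scene" or "top"; returns a dict with "frame" (480x640x3 uint8, red, green, blue), "z_map" (480x640 float32, m along the optical axis (not along the pixel's ray), 0 where there is no reading), "intrinsics" (3x3 intrinsics, pixels), "rvec" (rotation vector, rad) and "tvec" (3), from world to camera coordinates, as OpenCV has them. Camera axes: x right, y down, z forward; pixel columns grow to the right and rows downward; lengths in m; the calibration is good to about 2 mm. A picture is of the moment at which its call begins.
- r.hand_in(): hands the job in; it is judged then, once.
The state is a dict: "time_s": time; "q": joint angles; "joint_velocities": joint speeds; "joint_efforts": joint torques, N m; "tool_pos": TCP position; "eef_rot": TCP orientation; "ft_force": force on the tool from outside, world axes, zero at the start; "ft_torque": the same for the moment, N m; "gripper_width": finger opening in m; "finger_force": force on a finger pad.
Only numpy, scipy, OpenCV 4.12 (cv2) and the standard library are available. Lean on these libraries where they do the work, as an engineer would, in place of code of your own. Each camera call takes 0.05 s, during which the arm holds its last target. There are 200 camera calls.

## Working session

There is one attempt and no reset: what is moved stays moved. The work goes in short steps, Python scripts to look and compute and a tool call to move; the robot and the scene stay as the last step left them, time stands still between calls to the robot, and variables do not carry over. Pictures are saved under pics/ and viewed, at most 10 in all, crops included, and the job is handed in when it is done.

```bash
ls; mkdir -p pics; cat > h.py <<'E'
import numpy as np, cv2
from cell import r
def snap(n):
    s=r.snapshot(n); R=cv2.Rodrigues(np.array(s["rvec"],float))[0]; t=np.array(s["tvec"],float).ravel()
    return s["frame"],s["z_map"],np.array(s["intrinsics"]),R,t
def cloud(z,K,R,t):
    v,u=np.mgrid[:480,:640]; p=np.stack([(u-K[0,2])/K[0,0]*z,(v-K[1,2])/K[1,1]*z,z],-1)
    return (p-t)@R
def ray(u,v,K,R,t,h):
    c=-R.T@t; d=R.T@np.array([(u-K[0,2])/K[0,0],(v-K[1,2])/K[1,1],1.]); return c+d*(h-c[2])/d[2]
def proj(P,K,R,t):
    c=R@np.asarray(P,float)+t; c=K@c; return c[:2]/c[2]
def save(n,f): cv2.imwrite("pics/"+n,f[...,::-1])
E
python3 - <<'E'
from h import *
for n in("scene","top"):
    f,z,K,R,t=snap(n); save(n+"0.png",f); print(n,K[0],-R.T@t)
s=r.read_state();print(s["time_s"],s["tool_pos"],s["eef_rot"],s["gripper_width"],r.grasp_offset)
E
```

```text
cell.py
pics
scene [559.15445548   0.         316.82443686] [0.08350095 0.94910456 0.7155956 ]
top [518.26484411   0.         312.35749291] [0.45306499 0.07011845 1.42113431]
0.1 [0.22332439 0.58309853 0.19532805] [[ 9.33783983e-01 -3.57836678e-01 -6.20446266e-04]
 [-3.57837207e-01 -9.33782159e-01 -1.84745562e-03]
 [ 8.17257298e-05  1.94714323e-03 -9.99998101e-01]] 0.08520539561431834 0.0187
```

View pics/scene0.png

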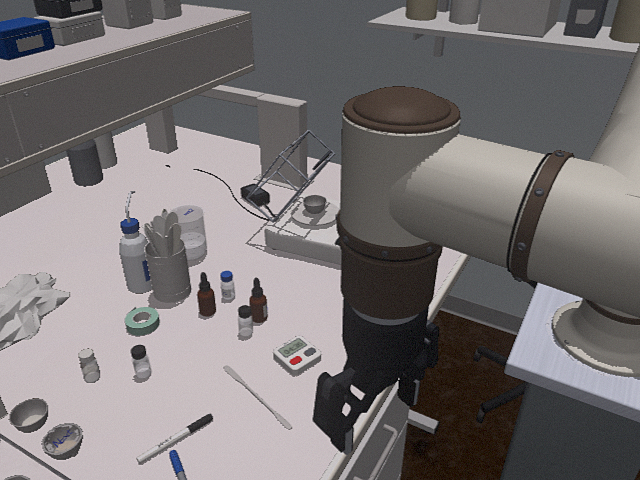

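View pics/top0.png

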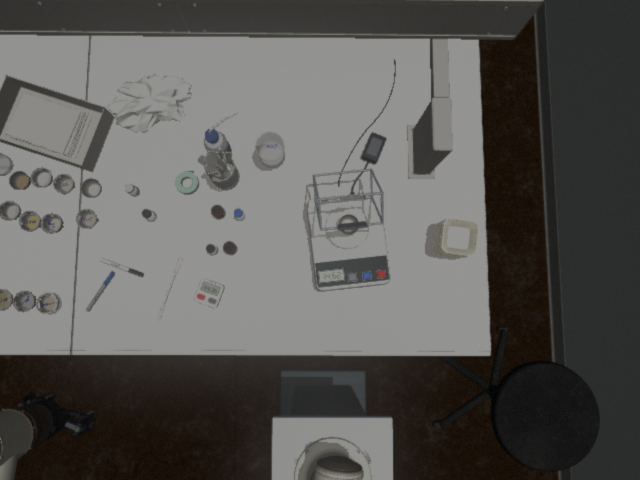

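The scene view shows the balance partly hidden by the arm. The top view shows the balance at about (348,240), with keys grey (352,277), blue (367,275) and red (381,274). The dark lip is near (352,226).

```bash
python3 - <<'E'
from h import *
f,z,K,R,t=snap("top")
save("crop.png",cv2.resize(f[150:310,280:480],None,fx=4,fy=4,interpolation=cv2.INTER_CUBIC)[:600])
hsv=cv2.cvtColor(f,cv2.COLOR_RGB2HSV).astype(int)
H,S,V=hsv[...,0],hsv[...,1],hsv[...,2]
roi=np.zeros_like(H,bool); roi[255:295,310:400]=1
P={}
for n,m in(("blue",(H>95)&(H<130)&(S>110)),("red",((H<10)|(H>170))&(S>110))):
    v,u=np.nonzero(m&roi); P[n]=ray(u.mean(),v.mean(),K,R,t,.067); print(n,len(u),u.mean(),v.mean(),P[n])
# balance body strip dark contour
m=((V<75)&roi).astype(np.uint8); m=cv2.morphologyEx(m,cv2.MORPH_CLOSE,np.ones((9,9)))
c=max(cv2.findContours(m,0,2)[0],key=cv2.contourArea); b=cv2.minAreaRect(c); print("strip",b,ray(*b[0],K,R,t,.061))
C=cloud(z,K,R,t)
print("R cam",R.round(3).tolist())
# lip: dark pixels with height > .1 in region
m=(V<75)&(C[...,2]>.09)&(z>0); m[:200]=0;m[250:]=0;m[:,:325]=0;m[:,385:]=0
v,u=np.nonzero(m); print("lip",len(u),u.min(),u.max(),v.min(),v.max(),np.median(C[m],0) if len(u) else 0)
print(np.c_[u,v,C[m].round(3)][::6])
E
```

```text
blue 43 366.5348837209302 275.3488372093023 [ 0.5222023  -0.08769549  0.067     ]
red 44 380.9318181818182 273.65909090909093 [ 0.5267738  -0.12542485  0.067     ]
strip ((351.6585388183594, 270.9268493652344), (23.190622329711914, 71.11790466308594), 83.6598129272461) [ 0.5339354  -0.04939064  0.061     ]
R cam [[0.004, -1.0, 0.012], [-0.992, -0.005, -0.125], [0.125, -0.012, -0.992]]
lip 146 338 381 215 230 [ 0.63428725 -0.03937532  0.204944  ]
[[ 3.47e+02  2.15e+02  6.77e-01 -3.50e-02  9.20e-02]
 [ 3.56e+02  2.22e+02  6.43e-01 -4.90e-02  1.94e-01]
 [ 3.62e+02  2.22e+02  6.43e-01 -6.30e-02  1.96e-01]
 [ 3.53e+02  2.23e+02  6.40e-01 -4.10e-02  1.97e-01]
 [ 3.59e+02  2.23e+02  6.40e-01 -5.50e-02  2.00e-01]
 [ 3.65e+02  2.23e+02  6.40e-01 -6.90e-02  2.02e-01]
 [ 3.43e+02  2.24e+02  6.38e-01 -1.70e-02  1.98e-01]
 [ 3.49e+02  2.24e+02  6.37e-01 -3.10e-02  2.02e-01]
 [ 3.56e+02  2.24e+02  6.37e-01 -4.80e-02  2.05e-01]
 [ 3.62e+02  2.24e+02  6.36e-01 -6.20e-02  2.09e-01]
 [ 3.39e+02  2.25e+02  6.35e-01 -8.00e-03  1.97e-01]
 [ 3.45e+02  2.25e+02  6.35e-01 -2.20e-02  2.03e-01]
 [ 3.51e+02  2.25e+02  6.34e-01 -3.60e-02  2.09e-01]
 [ 3.57e+02  2.25e+02  6.34e-01 -5.00e-02  2.11e-01]
 [ 3.63e+02  2.25e+02  6.33e-01 -6.40e-02  2.12e-01]
 [ 3.40e+02  2.26e+02  6.32e-01 -1.00e-02  2.05e-01]
 [ 3.46e+02  2.26e+02  6.32e-01 -2.40e-02  2.08e-01]
 [ 3.52e+02  2.26e+02  6.31e-01 -3.80e-02  2.11e-01]
 [ 3.58e+02  2.26e+02  6.31e-01 -5.20e-02  2.12e-01]
 [ 3.40e+02  2.27e+02  6.29e-01 -9.00e-03  2.08e-01]
 [ 3.46e+02  2.27e+02  6.29e-01 -2.30e-02  2.11e-01]
 [ 3.55e+02  2.27e+02  6.29e-01 -4.50e-02  2.10e-01]
 [ 3.41e+02  2.28e+02  6.26e-01 -1.20e-02  2.12e-01]
 [ 3.54e+02  2.28e+02  6.26e-01 -4.20e-02  2.11e-01]
 [ 3.43e+02  2.29e+02  6.24e-01 -1.60e-02  2.10e-01]]
```

View pics/crop.png

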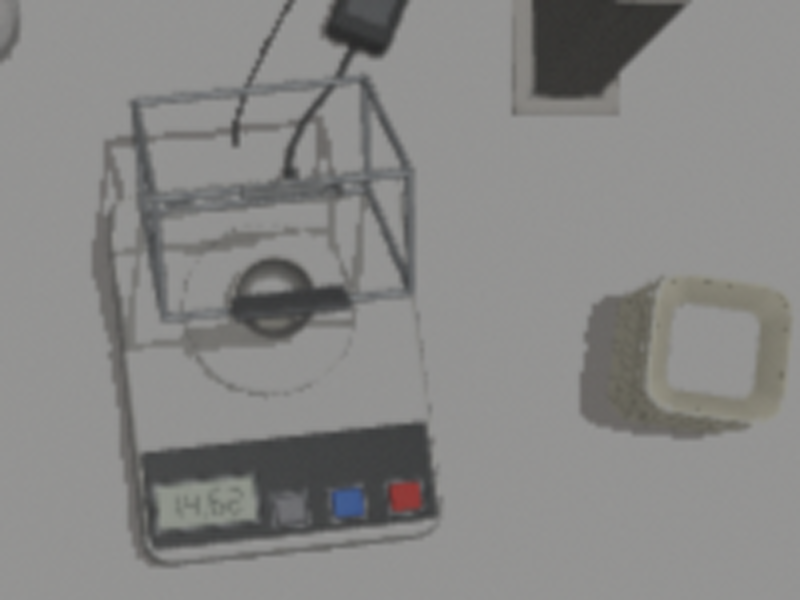

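The crop confirms the lip at crop pixels (232–350, ~303), held open, and the blue key at (348,503). From this the balance is at about (0.6155, -0.0407) with yaw ≈ 0.115, and the cover angle is ≈ 0.92 rad. I'll shut the fingers and turn to align with the balance.

The manual's scale: shifts go in shares of 0.75 m and turns go in shares of pi/2 rad. Converting my numbers, -0.02 m / 0.75 = -0.0267, -0.161 rad / 1.5708 = -0.1025.

```bash
cat >> h.py <<'E'
C0=np.array([.6155,-.0407]); YAW=.115
def bal(p):
    c,s=np.cos(YAW),np.sin(YAW); d=np.asarray(p)[:2]-C0
    return np.array([c*d[0]+s*d[1],-s*d[0]+c*d[1],p[2]])
def edge(th): return np.array([.112-.183*np.cos(th)+.011*np.sin(th),.06+.183*np.sin(th)+.011*np.cos(th)])
def st():
    s=r.read_state(); R=np.array(s["eef_rot"]); print("t",round(s["time_s"],2),"bal",bal(s["tool_pos"]).round(4),"yaw",np.arctan2(R[1,0],R[0,0]).round(3),"F",np.round(s["ft_force"],2),"w",round(s["gripper_width"],4))
E
```

Call:
steer_hand(moves={"dx":[0,0,0],"dy":[0,0,0],"dz":[-0.0267,-0.0267,-0.0267],"rz":[-0.1019,-0.1019,-0.1025]}, jaw=0, grip_force=20)

```text
time_s: 0.52
tool_pos: [0.2234, 0.5834, 0.2564]
eef_rot: [[0.993, 0.12, -0.0], [0.12, -0.993, -0.001], [-0.0, 0.001, -1.0]]
ft_force: [-0.0, -0.9, -0.0]
gripper_width: 0.0319
finger_force: 0.0
```

```bash
python3 -c "
from h import *
st()
for th in(.92,.8,.7,.6,.5,.4,.3,.2,.1,0):print(th,edge(th).round(4))"
```

```text
t 0.53 bal [-0.3179  0.6649  0.2564] yaw 0.121 F [-0.04 -0.92 -0.02] w 0.0319
0.92 [0.0099 0.2123]
0.8 [-0.0076  0.1989]
0.7 [-0.0209  0.1863]
0.6 [-0.0328  0.1724]
0.5 [-0.0433  0.1574]
0.4 [-0.0523  0.1414]
0.3 [-0.0596  0.1246]
0.2 [-0.0652  0.1071]
0.1 [-0.069   0.0892]
0 [-0.071  0.071]
```

In the tool's units: 0.046 m / 0.75 = 0.0613, 0.023 m / 0.75 = 0.0307.

Call:
steer_hand(moves={"dx":[0.0307,0.0307,0.0307,0.0307,0.0307,0.0307,0.0307,0.0307],"dy":[0.0613,0.0613,0.0613,0.0613,0.0613,0.0613,0.0613,0.0613],"dz":[0,0,0,0,0,0,0,0],"rz":[0,0,0,0,0,0,0,0]}, quiet=true)

```text
ok
```

Call:
steer_hand(moves={"dx":[0.0307,0.0307,0.0307,0.0307,0.0307,0.0307,0],"dy":[0.0613,0.0613,0.0613,0.0613,0.0613,0.0613,0],"dz":[0,0,0,0,0,0,0],"rz":[0,0,0,0,0,0,0]})

```text
time_s: 2.4
tool_pos: [0.6182, -0.022, 0.2547]
eef_rot: [[0.994, 0.11, -0.002], [0.11, -0.994, -0.001], [-0.002, 0.0, -1.0]]
ft_force: [-0.3, -0.9, -0.4]
gripper_width: 0.0001
finger_force: 0.0
```

```bash
python3 -c "
from h import *
st()
f,z,K,R,t=snap('scene');save('s1.png',cv2.resize(f[80:300,200:500],None,fx=2.6,fy=2.6))"
```

```text
t 2.4 bal [0.0049 0.0183 0.2547] yaw 0.111 F [-0.27 -0.88 -0.39] w 0.0001
```

View pics/s1.png

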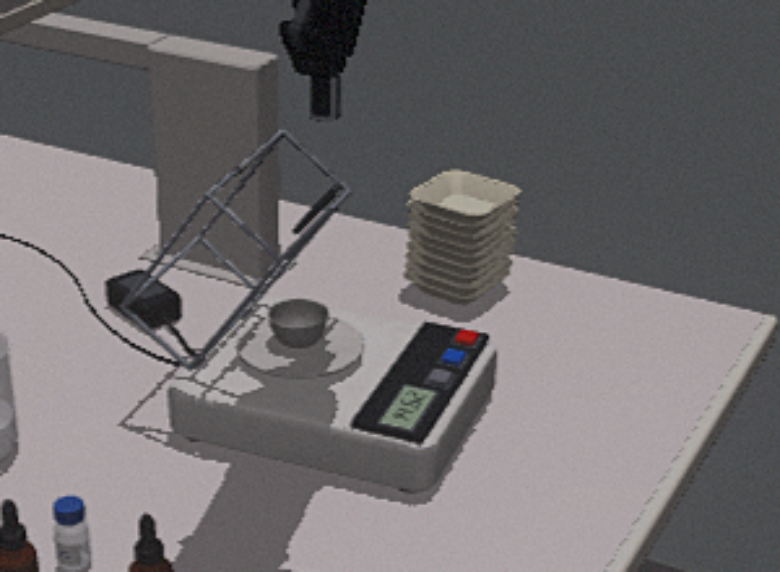

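The finger is above the lip edge (lip about (315,208) in the crop, fingertip (325,115)), with nothing in the way. I'll lower it to find contact.

In the tool's units: 0.012 m / 0.75 = 0.016, 0.01 m / 0.75 = 0.0133.

Call:
steer_hand(moves={"dx":[0.0013,0,0,0,0,0],"dy":[0,0,0,0,0,0],"dz":[0.016,0.016,0.0133,0.004,0.004,0.0027],"rz":[0,0,0,0,0,0]})

```text
time_s: 3.2
tool_pos: [0.6186, -0.0189, 0.2145]
eef_rot: [[0.993, 0.115, 0.001], [0.115, -0.993, 0.0], [0.001, 0.0, -1.0]]
ft_force: [0.3, 0.2, 0.2]
gripper_width: -0.0002
finger_force: 0.0
```

```bash
python3 -c "
from h import *
st()"
```

```text
t 3.2 bal [0.0056 0.0213 0.2145] yaw 0.115 F [0.28 0.16 0.2 ] w -0.0002
```

In the tool's units: 0.005 m / 0.75 = 0.0067, -0.004 m / 0.75 = -0.0053.

Call:
steer_hand(moves={"dx":[-0.0053,-0.0053,-0.0053,-0.0053,-0.0053,-0.0053,-0.0053,-0.004],"dy":[0,0,0,0,0,0,0,0],"dz":[0.0067,0.0053,0.0053,0.004,0.0053,0.0053,0.0053,0.0013],"rz":[0,0,0,0,0,0,0,0]})

```text
time_s: 4.2
tool_pos: [0.5872, -0.0226, 0.185]
eef_rot: [[0.993, 0.115, -0.001], [0.115, -0.993, -0.0], [-0.001, 0.0, -1.0]]
ft_force: [0.9, -0.2, -0.5]
gripper_width: -0.0002
finger_force: 0.0
```

```bash
python3 -c "
from h import *
st()
f,z,K,R,t=snap('scene');save('s2.png',cv2.resize(f[80:300,200:500],None,fx=2.6,fy=2.6))"
```

```text
t 4.2 bal [-0.026   0.0213  0.185 ] yaw 0.115 F [ 0.88 -0.21 -0.52] w -0.0002
```

View pics/s2.png

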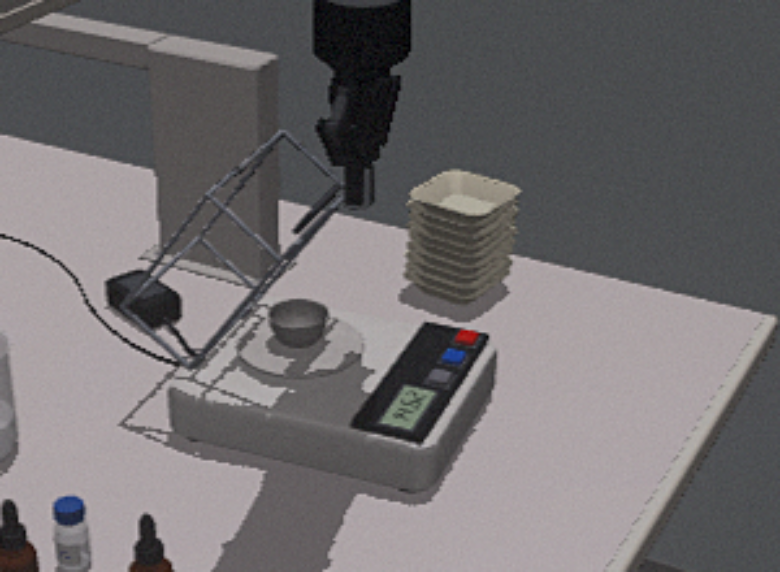

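The fingertip (360,205) is now just in front of the lip and the cover hasn't moved, so it missed or slipped off. I'll measure the lip edge more closely.

```bash
python3 - <<'E'
from h import *
for n,(a,b,c,d) in(("top",(210,235,330,375)),("scene",(145,175,305,335))):
    f,z,K,R,t=snap(n); C=cloud(z,K,R,t)
    B=np.apply_along_axis(bal,2,C)
    V=f.max(-1); m=np.zeros(V.shape,bool); m[a:b,c:d]=1
    m&=(V<75)&(z>0)&(B[...,2]>.15)&(B[...,2]<.24)&(abs(B[...,1])<.037)
    for by in(-.03,-.01,.01,.03):
        k=m&(abs(B[...,1]-by)<.008); p=B[k]
        if len(p): 
            o=p[np.argsort(p[:,0])]; print(n,by,len(p),"front",o[:4].round(4).tolist(),"back",o[-3:].round(4).tolist())
    for th in(.8,.9,1.0):
        e=edge(th); cs,sn=np.cos(YAW),np.sin(YAW)
        W=[(C0[0]+cs*e[0]-sn*y,C0[1]+sn*e[0]+cs*y,e[1]) for y in(-.035,.035)]
        print(n,th,[proj(w,K,R,t).round(1).tolist() for w in W])
    save(n+"z.png",cv2.resize(f[205:240,320:390] if n=="top" else f[120:200,280:380],None,fx=7,fy=7,interpolation=cv2.INTER_NEAREST))
E
```

```text
top 0.8 [[367.8, 234.8], [338.7, 238.0]]
top 0.9 [[367.6, 228.1], [338.2, 231.3]]
top 1.0 [[367.3, 221.0], [337.7, 224.3]]
scene -0.03 12 front [[0.0101, -0.0227, 0.213], [0.0101, -0.0288, 0.2105], [0.0108, -0.0303, 0.2122], [0.0108, -0.0245, 0.2097]] back [[0.0161, -0.0264, 0.1886], [0.0172, -0.029, 0.1898], [0.0182, -0.0255, 0.1886]]
scene -0.01 19 front [[0.008, -0.0059, 0.213], [0.0093, -0.015, 0.2115], [0.0099, -0.0046, 0.2108], [0.01, -0.005, 0.213]] back [[0.0171, -0.011, 0.1876], [0.0173, -0.0115, 0.1898], [0.0177, -0.0068, 0.1869]]
scene 0.01 19 front [[0.0089, 0.0092, 0.2143], [0.0092, 0.0084, 0.2116], [0.0096, 0.0133, 0.2135], [0.0101, 0.0119, 0.2105]] back [[0.0175, 0.0167, 0.1898], [0.0178, 0.0159, 0.187], [0.0184, 0.0088, 0.1886]]
scene 0.03 44 front [[-0.0242, 0.0349, 0.233], [-0.0241, 0.0347, 0.2397], [-0.024, 0.0339, 0.228], [-0.023, 0.0319, 0.2338]] back [[0.0211, 0.0358, 0.1974], [0.0217, 0.0345, 0.1944], [0.0236, 0.0356, 0.1969]]
scene 0.8 [[338.3, 157.0], [326.5, 169.5]]
scene 0.9 [[332.4, 151.3], [320.3, 163.5]]
scene 1.0 [[326.0, 146.2], [313.6, 158.1]]
```

View pics/scenez.png

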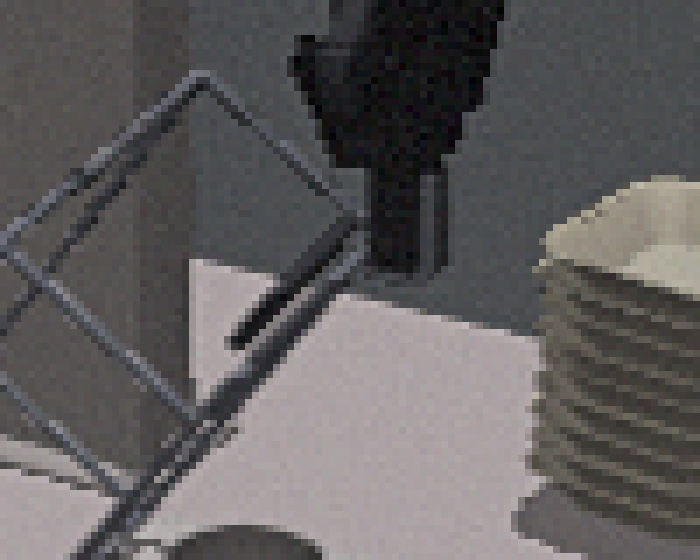

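The lip edge measures (0.0095, 0.2125) in the balance frame, so the cover is at θ ≈ 0.92 and hasn't moved. My first rows went forward before the tip had loaded the edge, so it slid off. I'll go back over the edge, farther in, and load it downward first.

In the tool's units: 0.019 m / 0.75 = 0.0253, -0.018 m / 0.75 = -0.024.

Call:
steer_hand(moves={"dx":[0,0,0.0253,0.024,0,0,0,0],"dy":[0,0,0,0,0,0,0,0],"dz":[-0.024,-0.024,0,0,0.004,0.0027,0.0027,0],"rz":[0,0,0,0,0,0,0,0]})

```text
time_s: 5.35
tool_pos: [0.6239, -0.0184, 0.2143]
eef_rot: [[0.993, 0.115, -0.0], [0.115, -0.993, -0.0], [-0.0, -0.0, -1.0]]
ft_force: [-0.8, -0.3, 0.4]
gripper_width: 0.0
finger_force: 0.0
```

```bash
python3 -c "
from h import *
st()"
```

```text
t 5.35 bal [0.011  0.0212 0.2143] yaw 0.115 F [-0.8  -0.27  0.39] w 0.0
```

Call:
steer_hand(moves={"dx":[0,0,0,-0.0027,-0.004,-0.004],"dy":[0,0,0,0,0,0],"dz":[0.0027,0.0027,0.0027,0.0027,0.004,0.004],"rz":[0,0,0,0,0,0]})

```text
time_s: 6.1
tool_pos: [0.6161, -0.0192, 0.2001]
eef_rot: [[0.993, 0.115, -0.0], [0.115, -0.993, 0.0], [-0.0, -0.0, -1.0]]
ft_force: [-0.1, 0.1, -0.6]
gripper_width: 0.0002
finger_force: 0.0
```

```bash
python3 -c "
from h import *
st()
s=r.read_state();z=s['tool_pos'][2]
from scipy.optimize import brentq
th=brentq(lambda a:edge(a)[1]-z,-.2,1.2);print(th,edge(th))"
```

```text
t 6.1 bal [0.0031 0.0213 0.2001] yaw 0.115 F [-0.06  0.11 -0.56] w 0.0002
0.8095238303621056 [-0.00627777  0.20007273]
```

```bash
python3 - <<'E'
from h import *
f,z,K,R,t=snap("scene"); g=f[120:200,280:380]
save("s3.png",cv2.resize(g,None,fx=7,fy=7,interpolation=cv2.INTER_NEAREST))
e=bal(r.read_state()["tool_pos"]);print(proj(r.read_state()["tool_pos"],K,R,t))
E
```

```text
[324.56806172 165.84978757]
```

View pics/s3.png

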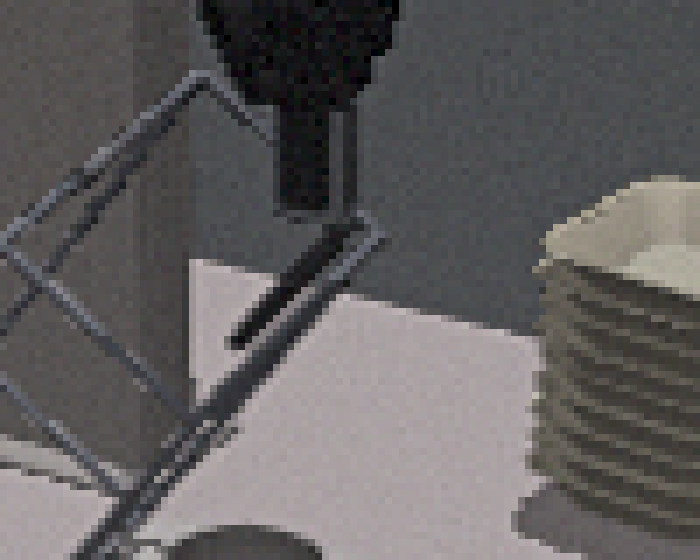

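```bash
python3 - <<'E'
from h import *
f,z,K,R,t=snap("scene"); C=cloud(z,K,R,t)
for v in(136,140,144,146,148,149,150,151,152,154,156): print(v,[bal(C[v,u]).round(3).tolist() if z[v,u]>0 else 0 for u in(321,325,329)], f[v,325])
s=r.read_state(); print(s["tool_pos"],s["gripper_width"],s["q"])
f,z,K,R,t=snap("top"); C=cloud(z,K,R,t); print(proj(s["tool_pos"],K,R,t))
B=np.apply_along_axis(bal,2,C); m=(B[...,2]>.25); m[:150]=0; v,u=np.nonzero(m); 
E
```

```text
136 [[0.005, 0.037, 0.274], [-0.008, 0.047, 0.279], [-0.01, 0.029, 0.273]] [25 30 26]
140 [[0.005, 0.035, 0.264], [-0.004, 0.035, 0.265], [-0.008, 0.022, 0.261]] [20 23 31]
144 [[0.005, 0.036, 0.256], [-0.003, 0.033, 0.256], [-0.008, 0.024, 0.253]] [15 10 17]
146 [[0.006, 0.034, 0.25], [-0.005, 0.037, 0.253], [-0.009, 0.026, 0.25]] [29 25 30]
148 [[0.004, 0.037, 0.247], [-0.004, 0.035, 0.247], [-0.01, 0.028, 0.246]] [26 19 28]
149 [[0.006, 0.032, 0.243], [-0.003, 0.032, 0.244], [-0.008, 0.022, 0.241]] [29 26 24]
150 [[0.008, 0.03, 0.239], [-0.004, 0.034, 0.243], [-0.008, 0.024, 0.239]] [25 23 27]
151 [[0.007, 0.031, 0.237], [-0.002, 0.03, 0.238], [0.012, -0.027, 0.213]] [73 71 76]
152 [[0.457, -1.05, -0.277], [-0.0, 0.027, 0.235], [0.01, -0.022, 0.214]] [62 61 57]
154 [[0.457, -1.05, -0.287], [0.013, -0.007, 0.214], [0.418, -1.048, -0.279]] [40 38 44]
156 [[0.453, -1.041, -0.292], [0.009, 0.003, 0.214], [0.02, -0.048, 0.191]] [36 38 38]
[ 0.61579134 -0.01926133  0.19990256] -0.0004209979293300767 [ 2.31005013e-01  3.67754407e-01 -8.78382110e-03 -1.97790203e-04
 -1.19518325e+00  1.45501147e+00]
[343.90919366 232.99673522]
```

The depth map puts the visible fingertip at z ≈ 0.236, but the reported TCP is at 0.200. The tip hasn't reached the lip, and that ~36 mm gap has to be understood before I go on. I'll profile the hand from depth.

```bash
python3 - <<'E'
from h import *
s=r.read_state(); p=bal(s["tool_pos"]); print(p, s["gripper_width"])
for n in("scene","top"):
    f,z,K,R,t=snap(n); C=cloud(z,K,R,t); B=np.apply_along_axis(bal,2,C)-p
    m=(z>0)&(abs(B[...,0])<.09)&(abs(B[...,1])<.09)&(f.max(-1)<70)
    for h in np.arange(-.01,.2,.01):
        k=m&(B[...,2]>=h)&(B[...,2]<h+.01)
        if k.sum()>3: q=B[k]; print(n,round(h,3),k.sum(),"x",np.percentile(q[:,0],[3,97]).round(3),"y",np.percentile(q[:,1],[3,97]).round(3))
    # calibration check: table plane height
    print("table",np.median(C[...,2][(z>0)&(abs(C[...,2])<.02)]))
E
```

```text
[0.00310385 0.02122277 0.20020108] 0.00038924845263336766
scene -0.01 17 x [0.012 0.026] y [-0.03   0.059]
scene 0.0 25 x [0.009 0.044] y [-0.044  0.058]
scene 0.01 48 x [0.005 0.048] y [-0.046  0.058]
scene 0.02 10 x [0.067 0.087] y [0.056 0.062]
scene 0.03 43 x [-0.008  0.081] y [-0.083  0.058]
scene 0.04 40 x [-0.012  0.009] y [-0.005  0.016]
scene 0.05 45 x [-0.012  0.007] y [-0.003  0.017]
scene 0.06 51 x [-0.012  0.006] y [-0.002  0.017]
scene 0.07 34 x [-0.013  0.006] y [-0.007  0.017]
scene 0.08 87 x [-0.014  0.008] y [-0.026  0.035]
scene 0.09 83 x [-0.014  0.009] y [-0.033  0.044]
scene 0.1 119 x [-0.018  0.01 ] y [-0.042  0.053]
scene 0.11 125 x [-0.018  0.008] y [-0.05   0.061]
scene 0.12 169 x [-0.018  0.009] y [-0.055  0.064]
scene 0.13 134 x [-0.02   0.005] y [-0.016  0.059]
scene 0.14 140 x [-0.02   0.007] y [-0.027  0.044]
scene 0.15 79 x [-0.012  0.008] y [0.002 0.041]
scene 0.16 121 x [-0.037  0.02 ] y [0.005 0.041]
scene 0.17 183 x [-0.038  0.025] y [0.003 0.04 ]
scene 0.18 188 x [-0.038  0.026] y [0.002 0.041]
scene 0.19 195 x [-0.038  0.026] y [0.002 0.041]
table 0.000727811441855281
top 0.17 5 x [-0.035 -0.028] y [0.011 0.024]
top 0.18 9 x [-0.037 -0.03 ] y [0.001 0.023]
top 0.19 9 x [-0.038 -0.031] y [-0.005  0.021]
table -0.0006819535085390214
```

The hand is thin along x (±13 mm), so it clears the cover, and the real tip sits about 35 mm above the reported TCP. I'll work with that offset and find contact by touch.

In the tool's units: 0.009 m / 0.75 = 0.012, 0.003 m / 0.75 = 0.004.

Call:
steer_hand(moves={"dx":[0.012,0,0,0,0,0,0,0],"dy":[0,0,0,0,0,0,0,0],"dz":[0,0.0093,0.008,0.004,0.0027,0.0027,0.0027,0.0013],"rz":[0,0,0,0,0,0,0,0]})

```text
time_s: 7.35
tool_pos: [0.6249, -0.0183, 0.1786]
eef_rot: [[0.993, 0.115, -0.0], [0.115, -0.993, -0.001], [-0.0, 0.0, -1.0]]
ft_force: [-4.8, 1.2, 6.8]
gripper_width: 0.0001
finger_force: 3.5
```

```bash
python3 -c "
from h import *
st()"
```

```text
t 7.35 bal [0.0119 0.0212 0.1786] yaw 0.116 F [-4.82  1.24  6.79] w 0.0001
```

Contact is confirmed (6.8 N upward), which sets the z offset at about 0.034. Now I'll follow the lip's arc.

In the tool's units: -0.003 m / 0.75 = -0.004, -0.002 m / 0.75 = -0.0027.

Call:
steer_hand(moves={"dx":[-0.0027,-0.004,-0.004,-0.004],"dy":[0,0,0,0],"dz":[0.004,0.004,0.004,0.004],"rz":[0,0,0,0]})

```text
time_s: 7.85
tool_pos: [0.6115, -0.02, 0.1685]
eef_rot: [[0.993, 0.116, -0.004], [0.116, -0.993, -0.002], [-0.005, 0.001, -1.0]]
ft_force: [-11.9, 2.8, 15.7]
gripper_width: -0.0002
finger_force: 7.9
```

```bash
python3 -c "
from h import *
st()
from scipy.optimize import brentq
z=r.read_state()['tool_pos'][2]+.0345
th=brentq(lambda a:edge(a)[1]-z,-.2,1.2);print(th,edge(th))"
```

```text
t 7.85 bal [-0.0016  0.0211  0.1685] yaw 0.116 F [-11.87   2.75  15.71] w -0.0002
0.8342769741411832 [-0.00277465  0.20295727]
```

The cover appears to be moving (θ ≈ 0.83), but the force is mostly radial because x lags the arc. I'll let x catch up.

In the tool's units: -0.003 m / 0.75 = -0.004.

Call:
steer_hand(moves={"dx":[-0.004,-0.004],"dy":[0,0],"dz":[0,0],"rz":[0,0]})

```text
time_s: 8.1
tool_pos: [0.6081, -0.0202, 0.1666]
eef_rot: [[0.993, 0.115, 0.001], [0.115, -0.993, 0.0], [0.001, 0.0, -1.0]]
ft_force: [-0.9, -0.8, 1.1]
gripper_width: 0.0002
finger_force: 0.9
```

```bash
python3 - <<'E'
from h import *
st()
f,z,K,R,t=snap("scene"); save("s4.png",cv2.resize(f[120:200,280:380],None,fx=7,fy=7,interpolation=cv2.INTER_NEAREST))
E
```

```text
t 8.1 bal [-0.005   0.0212  0.1666] yaw 0.115 F [-0.88 -0.84  1.15] w 0.0002
```

View pics/s4.png

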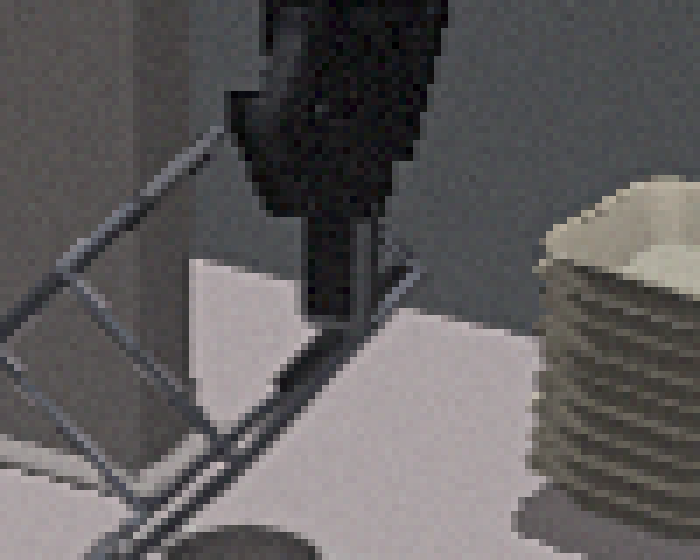

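The cover has swung down with the finger on the lip at about (330,325), and the force is low. I'll continue along the arc.

In the tool's units: -0.004 m / 0.75 = -0.0053, 0.0037 m / 0.75 = 0.0049.

Call:
steer_hand(moves={"dx":[-0.0053,-0.0053,-0.0053,-0.0053],"dy":[0,0,0,0],"dz":[0.0049,0.0049,0.0049,0.0049],"rz":[0,0,0,0]})

```text
time_s: 8.65
tool_pos: [0.5925, -0.022, 0.1499]
eef_rot: [[0.993, 0.115, 0.0], [0.115, -0.993, 0.0], [0.0, 0.0, -1.0]]
ft_force: [-1.3, -1.0, 1.0]
gripper_width: 0.0001
finger_force: 0.6
```

Call:
steer_hand(moves={"dx":[-0.0053,-0.0053,-0.0053],"dy":[0,0,0],"dz":[0.0061,0.0061,0.0061],"rz":[0,0,0]})

```text
time_s: 9.02
tool_pos: [0.5807, -0.0232, 0.1362]
eef_rot: [[0.993, 0.115, 0.001], [0.115, -0.993, 0.0], [0.001, -0.0, -1.0]]
ft_force: [0.1, 0.1, -0.1]
gripper_width: 0.0003
finger_force: 0.1
```

```bash
python3 -c "
from h import *
st()"
```

```text
t 9.03 bal [-0.0325  0.0214  0.1362] yaw 0.115 F [ 0.07  0.14 -0.07] w 0.0003
```

In the tool's units: 0.0045 m / 0.75 = 0.006, -0.0035 m / 0.75 = -0.0047.

Call:
steer_hand(moves={"dx":[-0.0047,-0.0047,-0.0047],"dy":[0,0,0],"dz":[0.006,0.006,0.006],"rz":[0,0,0]})

```text
time_s: 9.4
tool_pos: [0.57, -0.0245, 0.1229]
eef_rot: [[0.993, 0.115, 0.0], [0.115, -0.993, 0.0], [0.0, -0.0, -1.0]]
ft_force: [-0.4, -0.7, -0.2]
gripper_width: -0.0003
finger_force: 0.0
```

```bash
python3 - <<'E'
from h import *
st()
f,z,K,R,t=snap("scene"); C=cloud(z,K,R,t); B=np.apply_along_axis(bal,2,C)
m=(z>0)&(f.max(-1)<75)&(B[...,0]>-.1)&(B[...,0]<.0)&(B[...,2]>.09)&(B[...,2]<.18)&(B[...,1]<.0)&(B[...,1]>-.036)
p=B[m]; print(len(p)); o=p[np.argsort(p[:,0])]; print(o[:10].round(3).tolist())
E
```

```text
t 9.4 bal [-0.0433  0.0213  0.1229] yaw 0.115 F [-0.41 -0.65 -0.21] w -0.0003
6
[[-0.046, -0.022, 0.158], [-0.046, -0.011, 0.158], [-0.044, -0.023, 0.157], [-0.044, -0.023, 0.154], [-0.043, -0.03, 0.156], [-0.041, -0.03, 0.156]]
```

The lip edge is at (-0.044, 0.157), so θ ≈ 0.5, and the finger is still on it. On down to shut.

In the tool's units: 0.0042 m / 0.75 = 0.0056, 0.004 m / 0.75 = 0.0053.

Call:
steer_hand(moves={"dx":[-0.0031,-0.0031,-0.0031,-0.0031,-0.0024,-0.0024,-0.0024,-0.0024],"dy":[0,0,0,0,0,0,0,0],"dz":[0.0053,0.0053,0.0053,0.0053,0.0056,0.0056,0.0056,0.0056],"rz":[0,0,0,0,0,0,0,0]}, only="time|force")

```text
time_s: 10.45
ft_force: [0.3, -0.4, 0.4]
finger_force: 0.0
```

Call:
steer_hand(moves={"dx":[-0.0019,-0.0019,-0.0019,-0.0019,-0.0011,-0.0011,-0.0011,-0.0011],"dy":[0,0,0,0,0,0,0,0],"dz":[0.0059,0.0059,0.0059,0.0059,0.0048,0.0048,0.0048,0.0048],"rz":[0,0,0,0,0,0,0,0]}, only="time|force")

```text
time_s: 11.45
ft_force: [-0.0, 0.2, 0.2]
finger_force: 0.0
```

```bash
python3 - <<'E'
from h import *
st()
f,z,K,R,t=snap("scene"); C=cloud(z,K,R,t); B=np.apply_along_axis(bal,2,C)
m=(z>0)&(f.max(-1)<75)&(B[...,0]>-.1)&(B[...,0]<-.05)&(B[...,2]>.064)&(B[...,2]<.18)&(B[...,1]<.0)&(B[...,1]>-.036)
p=B[m]; print(len(p)); o=p[np.argsort(p[:,0])]; print(o[::5][:10].round(3).tolist())
E
```

```text
t 11.45 bal [-0.0683  0.0213  0.0582] yaw 0.115 F [-0.04  0.18  0.17] w 0.0002
72
[[-0.1, -0.025, 0.065], [-0.088, -0.031, 0.064], [-0.082, -0.026, 0.175], [-0.081, -0.009, 0.158], [-0.081, -0.015, 0.17], [-0.081, -0.029, 0.176], [-0.08, -0.03, 0.178], [-0.08, -0.026, 0.167], [-0.071, -0.009, 0.072], [-0.07, -0.033, 0.07]]
```

The lip already reads shut (-0.071, 0.071). I'll follow down for a light seating touch.

The manual's scale: shifts go in shares of 0.75 m and turns go in shares of pi/2 rad. Converting my numbers, 0.004 m / 0.75 = 0.0053, 0.003 m / 0.75 = 0.004.

Call:
steer_hand(moves={"dx":[-0.0027,-0.0013,0,0,0,0,0,0],"dy":[0,0,0,0,0,0,0,0],"dz":[0.0053,0.0053,0.0053,0.0053,0.004,0.0013,0.0013,0.0013],"rz":[0,0,0,0,0,0,0,0]}, only="time|force")

```text
time_s: 12.5
ft_force: [0.3, 1.0, -0.7]
finger_force: 0.0
```

```bash
python3 -c "
from h import *
st()"
```

```text
t 12.5 bal [-0.0712  0.0212  0.0365] yaw 0.115 F [ 0.3   1.03 -0.71] w -0.0
```

In the tool's units: 0.001 m / 0.75 = 0.0013, 0.0005 m / 0.75 = 0.0007.

Call:
steer_hand(moves={"dx":[0,0,0],"dy":[0,0,0],"dz":[0.0013,0.0007,0],"rz":[0,0,0]}, only="pos|force")

```text
tool_pos: [0.5424, -0.0278, 0.036]
ft_force: [-2.8, 0.0, 6.3]
finger_force: 3.2
```

```bash
python3 -c "
from h import *
st()"
```

```text
t 12.88 bal [-0.0712  0.0212  0.036 ] yaw 0.116 F [-2.76  0.01  6.31] w -0.0003
```

Seated at 6 N, so the cover is shut. Now I'll lift and go over the blue key.

In the tool's units: 0.029 m / 0.75 = 0.0387, 0.028 m / 0.75 = 0.0373.

Call:
steer_hand(moves={"dx":[0,-0.0067,-0.0147,-0.0133,0,0],"dy":[0,0,0.0387,0.0373,0,0],"dz":[-0.02,-0.02,0,0,0.0133,0],"rz":[0,0,0,0,0,0]}, only="time|force")

```text
time_s: 13.62
ft_force: [-0.9, -0.1, -0.1]
finger_force: 0.0
```

```bash
python3 - <<'E'
from h import *
st()
p=bal(r.read_state()["tool_pos"])
f,z,K,R,t=snap("scene"); C=cloud(z,K,R,t); B=np.apply_along_axis(bal,2,C)
m=(z>0)&(f.max(-1)<70)&(abs(B[...,0]-p[0])<.03)&(abs(B[...,1]-p[1])<.03)&(B[...,2]>.075)&(B[...,2]<.12)
q=B[m]; print(len(q), np.percentile(q,[2,50,98],0).round(4).tolist())
m=(f.max(-1)<75)&(z>0)&(B[...,0]>-.075)&(B[...,0]<-.04)&(abs(B[...,1])<.035)&(B[...,2]<.1)&(B[...,2]>.05); print("lip",np.percentile(B[m],[2,50,98],0).round(4).tolist())
hsv=cv2.cvtColor(f,cv2.COLOR_RGB2HSV).astype(int);H,S=hsv[...,0],hsv[...,1]
k=(H>95)&(H<130)&(S>110)&(abs(B[...,0]+.098)<.03)&(abs(B[...,1]+.036)<.03)&(z>0); print("blue",k.sum(),np.median(B[k],0).round(4) if k.any() else 0)
save("s5.png",cv2.resize(f[130:290,280:480],None,fx=3.5,fy=3.5))
E
```

```text
t 13.62 bal [-0.0979 -0.0356  0.0546] yaw 0.115 F [-0.87 -0.15 -0.14] w -0.0004
93 [[-0.1101, -0.0409, 0.0927], [-0.1025, -0.0236, 0.1079], [-0.0867, -0.0186, 0.1194]]
lip [[-0.0741, -0.0319, 0.0595], [-0.0633, 0.006, 0.071], [-0.0484, 0.0341, 0.0746]]
blue 56 [-0.0998 -0.0292  0.0674]
```

View pics/s5.png

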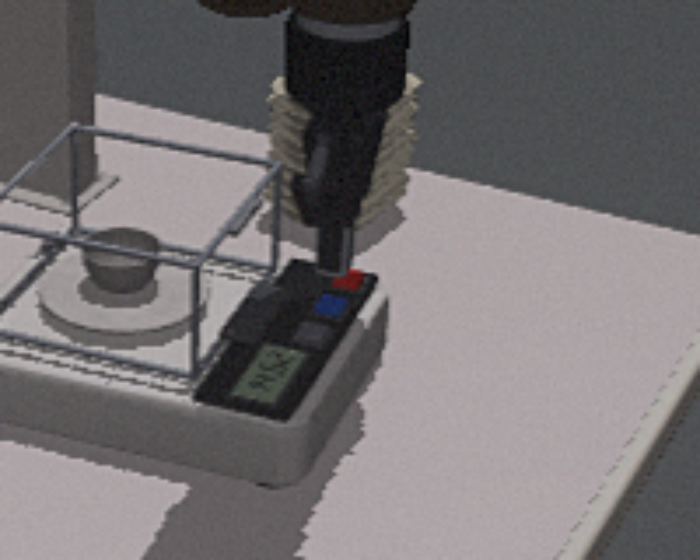

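The cover is fully shut (lip at x ≈ -0.07, z 0.071) and the fingertip is above the blue key. I'll press it.

In the tool's units: 0.008 m / 0.75 = 0.0107, 0.005 m / 0.75 = 0.0067.

Call:
steer_hand(moves={"dx":[0,0,0,0,0,0,0,0],"dy":[0,0,0,0,0,0,0,0],"dz":[0.0107,0.0107,0.0067,0.002,0.002,0.0013,0.0007,0],"rz":[0,0,0,0,0,0,0,0]}, only="time|pos|force")

```text
time_s: 14.68
tool_pos: [0.5227, -0.0874, 0.0296]
ft_force: [-2.6, 0.5, 3.1]
finger_force: 1.5
```

```bash
python3 -c "
from h import *
st()"
```

```text
t 14.68 bal [-0.0975 -0.0357  0.0296] yaw 0.115 F [-2.65  0.52  3.09] w -0.0001
```

Call:
steer_hand(moves={"dx":[0,0,0,0],"dy":[0,0,0,0],"dz":[0.0013,0.0007,0,0],"rz":[0,0,0,0]}, only="time|pos|force")

```text
time_s: 15.18
tool_pos: [0.5228, -0.0874, 0.0281]
ft_force: [-2.2, 0.7, 5.2]
finger_force: 2.6
```

```bash
python3 -c "
from h import *
st()"
```

```text
t 15.18 bal [-0.0974 -0.0358  0.0281] yaw 0.115 F [-2.17  0.66  5.19] w 0.0002
```

In the tool's units: 0.0006 m / 0.75 = 0.0008.

Call:
steer_hand(moves={"dx":[0,0,0],"dy":[0,0,0],"dz":[0.0008,0,0],"rz":[0,0,0]}, only="time|pos|force")

```text
time_s: 15.55
tool_pos: [0.5229, -0.0874, 0.028]
ft_force: [-4.7, 2.3, 8.1]
finger_force: 4.2
```

```bash
python3 -c "
from h import *
st()"
```

```text
t 15.55 bal [-0.0974 -0.0358  0.028 ] yaw 0.116 F [-4.68  2.34  8.05] w -0.0
```

It's on the stop: z stayed the same while the force rose to 8 N, so the key is fully down. I'll let it up and move clear.

In the tool's units: -0.04 m / 0.75 = -0.0533, -0.03 m / 0.75 = -0.04.

Call:
steer_hand(moves={"dx":[0,0,0,0,-0.0267,-0.04,-0.04,0],"dy":[0,0,0,0,0,0,0,0],"dz":[-0.0027,-0.004,-0.0133,-0.0333,-0.0533,-0.0533,-0.04,0],"rz":[0,0,0,0,0,0,0,0]}, only="time|pos|force")

```text
time_s: 16.55
tool_pos: [0.4441, -0.0967, 0.1805]
ft_force: [1.2, -0.6, -0.8]
finger_force: 0.0
```

```bash
python3 - <<'E'
from h import *
st()
f,z,K,R,t=snap("top"); g=snap("scene")[0]
save("end.png",np.hstack([cv2.resize(f[150:310,190:490],(400,213)),cv2.resize(g[80:300,200:500],(400,293))[:213]])) 
f2,z,K,R,t=snap("scene"); C=cloud(z,K,R,t); B=np.apply_along_axis(bal,2,C)
m=(f2.max(-1)<75)&(z>0)&(B[...,0]>-.08)&(B[...,0]<-.05)&(abs(B[...,1])<.035)&(B[...,2]<.1)&(B[...,2]>.064); print("lip",np.median(B[m],0).round(4))
hsv=cv2.cvtColor(f2,cv2.COLOR_RGB2HSV).astype(int);H,S=hsv[...,0],hsv[...,1]
k=(H>95)&(H<130)&(S>110)&(abs(B[...,0]+.098)<.03)&(abs(B[...,1]+.036)<.03)&(z>0); print("blue",np.median(B[k],0).round(4))
E
```

```text
t 16.55 bal [-0.1767 -0.036   0.1805] yaw 0.115 F [ 1.19 -0.57 -0.83] w 0.0002
lip [-0.0622  0.0017  0.0714]
blue [-0.0994 -0.0313  0.0675]
```

View pics/end.png

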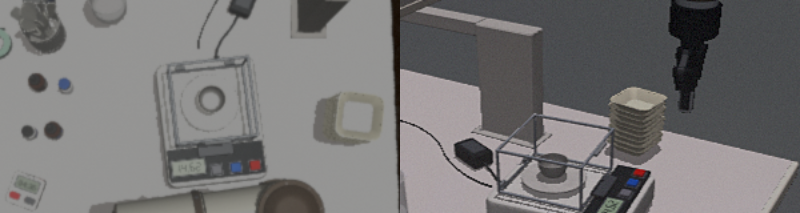

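The cover is shut (left half, lip at about (215,150)), the dish is on the pan, the keys are up, and the hand is clear. I'll hand it in.

```bash
python3 -c "
from cell import r
print(r.hand_in())"
```

```text
the job is handed in; nothing more can be done
None
```

I pushed the cover fully shut by its lip, though its last part fell shut on its own. I then pressed the blue tare key to its stop at about 8 N and let it up, and handed in with the hand clear; the readout picture still looked unchanged.

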